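# Check the tool case against its layout card

## Robot

A 6-joint arm with a two-finger parallel gripper is mounted at the origin on a cart in front of the work surface, level with it; the furniture and walls round the work are solid. World frame = base frame: x ahead of the robot, y to its left, z up, the work surface at z = 0. Lengths are in m, angles in degrees, forces in N, time in s.
With the tool pointing down it reaches from about 0.25 to 0.725 m from the base axis. Payload 9.7 kg.
Tool frame: the origin (TCP) lies where the fingers leave the gripper's body, on its centre line; the fingertips stand 73 mm ahead of it and the grasp point (between the pads) lies 54 mm ahead of it; y points along the fingers, x is the direction in which the jaws open and shut, and the axes are right-handed (so a half turn about y gives the same grasp; the last joint's range is limited). The gripper opens to 85 mm and grips with 20 to 120 N. Pads are 22 mm wide; open, the fingers measure 114 mm over their backs; the gripper's body (76 mm by 85 mm) begins 54 mm behind the grasp point. The pads swing forward as they close: fully open they stand 13 mm farther back than shut.
Start: joints at [-71.906, 4.979, 10.078, 95.1, 0, 90], TCP at [0.171, -0.523, 0.304] pointing down, gripper open.
Joint ranges: [-179.16, 179.16], [-48.56, 103.87], [-65.8, 70.77], [-126.05, 130.52], [-82.76, 87.17], [-180, 180]. Speed limits (degrees/s): [127.2, 127.2, 147.25, 180, 180, 180].

## Interface

Orientations are given as [roll, pitch, yaw] about the fixed x, y, z axes, in that order (R = Rz(yaw) Ry(pitch) Rx(roll)).
In Python, from workcell import sensors, imaging, bot, models gives the robot as it stands.
- The arm moves only by the tool arm_command, never from a script. Its argument "rows" is one flat list of numbers, 7 for each row, row after row: the shift along the tool's x, y, z in cm, then the turn, a rotation vector about the tool's x, y, z in degrees, then the gripper's target within -1 to 1 (fully open at 1, half-way at 0, shut at -1). A call has 1 to 12 rows; each row is the pose to reach, as a shift and turn from the pose commanded when the call began, along the tool's axes at that moment; what a row does not reach only later rows make up. A row lasts 1/12 s, in which the tool goes at most 41.7 mm and 7.16 degrees, less where a joint would pass 70% of its speed; a pose out of reach is approached as far as the arm can. A call with a gripper value outside its range is refused whole. The fingers move at their own pace and stop on an object; "force" is the grip in N (left out, the last holds). Time passes only in rows, so rows that repeat a pose let the fingers close. It gives the time, the measured TCP pose, the force and the opening at its end, in the units of the state.
- sensors.get_obs(): the state, without advancing time (a new reading comes with each control period).
- imaging.camera(name): name is "side" or "top"; returns a dict with "pixels" (384x512x3 uint8, blue, green, red), "z_map" (384x512 float32, m along the optical axis (not along the pixel's ray), 0 where there is no reading), "camera_matrix" (3x3 intrinsics, pixels), "world_from_camera" (4x4, takes a point from camera to world coordinates). Camera axes: x right, y up, looking along -z (the intrinsics and any distortion apply to the point x, -y, -z); pixel columns grow to the right and rows downward; lengths in m; the calibration is good to about 2 mm. A picture is of the moment at which its call begins.
- bot.job_done(): hands the job in, once; it reports no verdict.
Trained networks look in the newest picture that a camera, given by its name, has taken for a name from the list of things; names that differ only in an ending like _2 or _b are one class to them, and where a whole thing is asked for, a point or a joint stands for the part that bears it (a point fixed in the world has none). Each returns a list of dicts, best first, with "conf" (0 to 1); they miss things now and then, are a little off and sometimes report something else, mostly with a low value. They report only what shows in the picture. A call takes as long as a camera call. They do not tell look-alikes from the thing itself.
- models.search_frame(thing, camera): "extent" ([centre column, centre row, width, height] in pixels, round what is visible of it).
- models.spot_point(thing, camera): "location" ([column, row] in pixels: a listed point, or the origin of a listed thing).
The state is a dict: "time": time; "q": joint angles; "qd": joint speeds; "joint_efforts": joint torques, N m; "ee_pos": TCP position; "tcp_rot": TCP orientation; "wrist_force": force on the tool from outside, world axes, zero at the start; "torque": the same for the moment, N m; "opening": finger opening in m.
Only numpy, scipy, OpenCV 4.12 (cv2) and the standard library are available. Lean on these libraries where they do the work, as an engineer would, in place of code of your own. Each camera call takes 0.05 s, during which the arm holds its last target.

## Task

Open the lid of the wooden tool case right up to its stop, where it stays, and compare the three tools inside with the layout card lying in front of the case (the other card, off to the right in front of the burette stand, is for another case). Take out the one tool that this card does not show and lay it, right side up and roughly square, across both rails of the metal tool rest; leave the other two tools lying in place, the lid open and the things standing around undisturbed.

Things in the scene. Friction and masses are not known exactly. Their poses are not given: they have to be found in the camera images.
- case: Fixed wooden case, 190 (x) x 224 (y) x 40 mm high without its lid (68 mm shut), walls 8 mm. Origin: centre of its underside, on the worktop; x points from its front (robot side) to its hinge side, y left, z up. Three tools lie in it along x, in lanes at y = -62, 0, +62 mm, each on the two ribs (see point rib_mid)
- rib_mid (a point): Point over the case's origin, 30 mm above the worktop, at the height of the ribs' tops: two wooden ribs, 6 mm thick, along the case's y, at x = -35 and +35 mm. Beside every lane each rib has little posts at +/-17 mm, 7 mm higher. Between the ribs the space under the tools is free for fingertips down to the case's floor, 8 mm above the worktop
- case_lid (a joint): Lid angle, rad: 0 shut, grows as the front edge rises, stop at 0.96 (55 deg). Starts at 0 to 0.12. Hinge friction holds it at any angle; moving it takes 3 to 4 N at the tab. Even at the stop it leans over the case (front edge 0.19 m high, above the case's middle): reach under it slanting, wrist leaning 30 to 45 deg from vertical towards the case's -x (the robot)
- lid_tab (a point): Grip point of the wooden tab in the middle of the lid's front edge: tab 14 mm wide (case y), 12 mm high, 45 mm long; this point is 28 mm in front of that edge, 51 mm above the worktop when shut. Pinch it across the case's y from above or slanting; the fingers may pivot on it as the lid turns. Moves with the lid on a circle about lid_hinge
- lid_hinge (a point): Middle of the hinge line (which runs along the case's y), at the rear upper edge of the case: 95 mm behind the case's origin, 40 mm above the worktop. The tab's grip point lies 218 mm in front of it and, when shut, 11 mm above it.
- spatula: Steel spatula, 130 mm long: a straight bar with a flat square-cornered blade (31 mm long, 26 mm wide, 3 mm thick) as its head. Lies along the case's x in one lane (which varies), head to -x (the robot). Axes as the case's; origin: middle of length and width, on the underside. Handle 10 mm wide (y), 9 high, straight from x = -38 to +65 mm; grasp across y near the origin. About 60 g
- scoop: Steel scoop, 130 mm long: a straight bar with a round bowl (29 mm across, 9 mm high) as its head. Lies along the case's x in one lane (which varies), head to -x (the robot). Axes as the case's; origin: middle of length and width, on the underside. Handle 10 mm wide (y), 9 high, straight from x = -38 to +65 mm; grasp across y near the origin. About 60 g
- forceps: Steel forceps, 126 x 17 x 8 mm, lying flat along x, origin at the centre of the underside. Shown on both cards, so it always stays. Lies in one of the three lanes (which varies).
- card_spatula: Fixed flat white layout card, 88 (x) x 145 (y) x 4 mm, origin at the centre of its underside, with dark life-size outlines of forceps and of the spatula (square-cornered blade). One card lies in front of the case (y above 0.1 m) and is the one that counts; the other, off to the right (y below -0.15 m), is for another case. Which is which varies
- card_scoop: The same kind of card with the outlines of forceps and of the scoop (round head).
- tool_rest: Fixed metal tool rest, to the left of the case: a plate 110 x 110 x 6 mm with two rails along its y at x = -35 and +35 mm, 6 mm thick, tops 30 mm above the worktop, with end posts 9 mm higher at y = +/-52 mm. Origin: centre of its underside. A tool is laid along the rest's x, across both rails.
- flask: Conical glass flask, 64 mm wide, 105 mm high, standing to the right of the cards; origin at the centre of its underside. Leave alone.
- bottle: Square plastic bottle, 60 mm wide, 120 mm high, standing behind the case on the right; origin at the centre of its underside. Leave alone.
- measure: Conical measuring glass, 35 mm wide, 100 mm high, standing behind the case; origin at the centre of its underside. Leave alone.
Mind the look-alikes: they are no part of the job. Of the things that look like the tool_rest, the larger one is meant. Leave any turquoise look-alike of the card_scoop alone.

How it is judged (in metres and radians):
On the way:
1. the lid is open to its stop (above 0.85 rad) (value of joint case_lid above 0.85 rad), for 0.2 s.
At the end, for the whole second after the job is handed in: Lid above 0.8 rad. The tool not on the near card rests across both rails, right side up: middle within 30 mm (rest x) and 45 mm (y) of the rest's centre, underside 26-35 mm high, level to 0.12 rad, square to 0.4 rad. The other two tools are within 20 mm of their start (value of joint case_lid above 0.8 rad and distance of forceps from where it was at the start of the episode below 0.02 m and ((world y of card_spatula above -0.03 m and (x of scoop in the frame of tool_rest between -0.03 and 0.03 m and y of scoop in the frame of tool_rest between -0.045 and 0.045 m and z of scoop in the frame of tool_rest between 0.026 and 0.035 m and angle between scoop's own z axis and vertical below 0.12 rad and angle between the x axis of scoop and the x axis of tool_rest, either way round below 0.4 rad and linear speed of scoop below 0.02 m/s) and distance of spatula from where it was at the start of the episode below 0.02 m) or (world y of card_scoop above -0.03 m and (x of spatula in the frame of tool_rest between -0.03 and 0.03 m and y of spatula in the frame of tool_rest between -0.045 and 0.045 m and z of spatula in the frame of tool_rest between 0.026 and 0.035 m and angle between spatula's own z axis and vertical below 0.12 rad and angle between the x axis of spatula and the x axis of tool_rest, either way round below 0.4 rad and linear speed of spatula below 0.02 m/s) and distance of scoop from where it was at the start of the episode below 0.02 m))); the robot touches nothing.
It fails at once if a tool that belongs in the case is displaced by more than 30 mm (distance of forceps from where it was at the start of the episode above 0.03 m or (world y of card_spatula above -0.03 m and distance of spatula from where it was at the start of the episode above 0.03 m) or (world y of card_scoop above -0.03 m and distance of scoop from where it was at the start of the episode above 0.03 m)).
It fails at once if the flask, bottle or measuring glass is pushed more than 30 mm or tipped (distance of any of flask, bottle, measure from where it was at the start of the episode above 0.03 m or angle between any of flask, bottle, measure's own z axis and vertical above 0.5 rad).
It also fails if it takes over 48 s, if anything falls off the work surface, if the arm or the gripper's body presses on something with over 40 N, if the wrist force passes 120 N, or if a joint passes its speed limit or range.

## Working session

There is one attempt and no reset: what is moved stays moved. The work goes in short steps, Python scripts to look and compute and a tool call to move; the robot and the scene stay as the last step left them, time stands still between calls to the robot, and variables do not carry over. Pictures are saved under pics/ and viewed, and the job is handed in when it is done.

Besides the shell and the picture viewer there is one more tool, called after ">>>" as name(argument=value, ...), one argument or row to a line, values as JSON. arm_command: Moves the arm, as the interface text tells. Its arguments: {"type":"object","properties":{"rows":{"type":"array","items":{"type":"number"}},"force":{"type":"number"}},"required":["rows"]}

```bash
ls; mkdir -p pics; python3 - <<'E'
from workcell import sensors, imaging, bot, models
import cv2, pickle
o=sensors.get_obs();print(o)
for c in ("top","side"):
    f=imaging.camera(c); pickle.dump(f,open(f"{c}0.pkl","wb"))
    cv2.imwrite(f"pics/{c}0.png",f["pixels"]); print(c,f["camera_matrix"],f["world_from_camera"])
    for t in ("case","lid_tab","lid_hinge","tool_rest","card_spatula","card_scoop","flask","bottle","measure"):
        print(t,[(round(d["conf"],2),[int(v) for v in d["location"]]) for d in models.spot_point(t,c)][:4])
print(sensors.get_obs()["time"])
E
```

```text
pics
{'time': 0.0, 'q': array([-7.19060967e+01,  5.01081160e+00,  1.00335875e+01,  9.50986996e+01,
        1.34906030e-04,  9.00007872e+01]), 'qd': array([0.04074203, 0.07247231, 0.07355788, 0.01471643, 0.05340096,
       0.06931268]), 'joint_efforts': array([-7.81439594e-04, -5.20394218e+01,  4.64792490e+01,  1.69214403e-02,
       -6.72271403e-05,  4.90725796e-06]), 'ee_pos': array([ 0.17077576, -0.52267583,  0.30317801]), 'tcp_rot': array([-8.99998661e+01,  7.59237320e-02, -7.19068839e+01]), 'wrist_force': array([ 0.42017005, -0.96563528, -0.71711243]), 'torque': array([ 0.01542781, -0.02318662,  0.04878753]), 'opening': 0.0853690208562932}
top [[357.31893363   0.         250.70925277]
 [  0.         357.31893363 187.46766753]
 [  0.           0.           1.        ]] [[-0.01887644  0.99675933 -0.07819539  0.45365387]
 [-0.99966684 -0.01743866  0.01902923 -0.04360782]
 [ 0.01760394  0.07852854  0.99675642  1.57089309]
 [ 0.          0.          0.          1.        ]]
case [(0.87, [206, 188])]
lid_tab [(0.81, [208, 217])]
lid_hinge [(0.59, [201, 165])]
tool_rest [(0.66, [142, 21
[... 262 characters left out ...]
392.19969158   0.         259.60850809]
 [  0.         392.19969158 193.10048265]
 [  0.           0.           1.        ]] [[-0.98659418  0.11403248 -0.1167412   0.42211   ]
 [-0.16302816 -0.65656231  0.73644263  0.90265675]
 [ 0.00733051  0.74560212  0.66635106  0.91938608]
 [ 0.          0.          0.          1.        ]]
case [(0.86, [250, 246])]
lid_tab [(0.97, [290, 225])]
lid_hinge [(0.87, [219, 231]), (0.69, [266, 330])]
tool_rest [(0.78, [264, 331]), (0.55, [201, 307])]
card_spatula [(0.98, [323, 257])]
card_scoop [(0.92, [317, 130]), (0.75, [328, 179]), (0.54, [197, 204])]
flask [(0.84, [302, 150])]
bottle [(0.86, [198, 203]), (0.56, [303, 154])]
measure [(0.85, [182, 261])]
1.0
```

```bash
python3 - <<'E'
import cv2,pickle
t=pickle.load(open("top0.pkl","rb"))["pixels"];s=pickle.load(open("side0.pkl","rb"))["pixels"]
cv2.imwrite("pics/t1.png",cv2.resize(t[110:290,110:410],(800,480),interpolation=cv2.INTER_CUBIC))
cv2.imwrite("pics/s1.png",cv2.resize(s[90:384,130:400],(540,588),interpolation=cv2.INTER_CUBIC))
cv2.imwrite("pics/cards.png",cv2.resize(t[215:260,170:300],(780,270),interpolation=cv2.INTER_CUBIC))
E
```

```text
(no output)
```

View pics/t1.png

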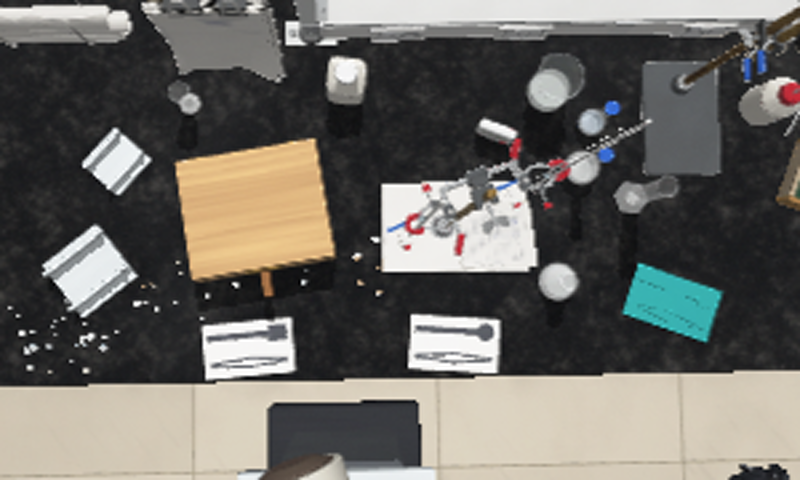

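View pics/s1.png

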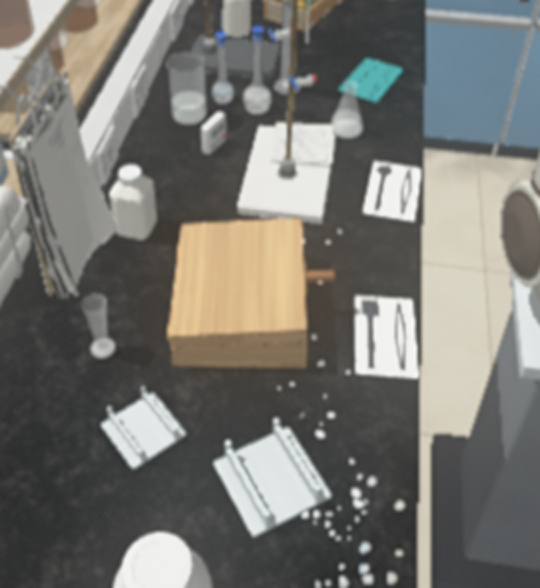

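View pics/cards.png

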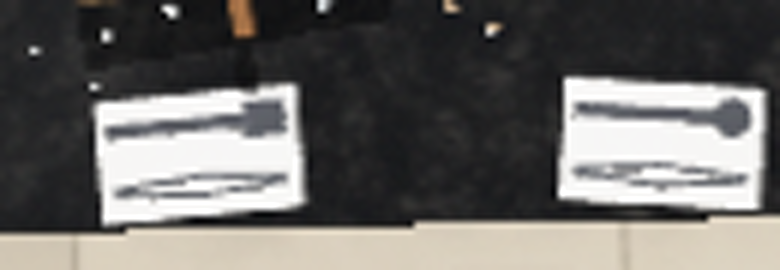

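```bash
cat > h.py <<'E'
import numpy as np, cv2, pickle
def cloud(f):
    K=f["camera_matrix"];T=f["world_from_camera"];z=f["z_map"]
    v,u=np.mgrid[:z.shape[0],:z.shape[1]]
    P=np.stack([(u-K[0,2])*z/K[0,0],-(v-K[1,2])*z/K[1,1],-z],-1)
    W=P@T[:3,:3].T+T[:3,3]; W[z==0]=np.nan
    return W
def rect(W,m):
    p=W[m][:,:2].astype(np.float32)
    return cv2.minAreaRect(p)
def comp(mask,seed):
    n,l=cv2.connectedComponents(mask.astype(np.uint8))
    k=l[seed[1],seed[0]]; return l==k
def px2w(f,px,z):
    K=f["camera_matrix"];T=f["world_from_camera"]
    d=np.array([(px[0]-K[0,2])/K[0,0],-(px[1]-K[1,2])/K[1,1],-1.]);d=T[:3,:3]@d
    o=T[:3,3]; return o+d*(z-o[2])/d[2]
def w2px(f,p):
    K=f["camera_matrix"];T=f["world_from_camera"]
    c=T[:3,:3].T@(np.array(p)-T[:3,3]); return K[0,0]*c[0]/-c[2]+K[0,2], K[1,1]*-c[1]/-c[2]+K[1,2]
E
python3 - <<'E'
from h import *
np.set_printoptions(precision=4,suppress=True)
for c in ("top","side"):
    f=pickle.load(open(f"{c}0.pkl","rb"));W=cloud(f)
    w=W.reshape(-1,3); print(c,"table z",np.nanmedian(w[(abs(w[:,2])<.03)&(w[:,0]>.25)&(w[:,0]<.6)][:,2]))
    hs=f["pixels"]
    seeds={"case":(206,188),"rest":(142,210),"rest2":(151,167),"card":(202,238)} if c=="top" else {"case":(250,240),"rest":(264,331),"rest2":(201,307),"card":(323,257)}
    Z=W[...,2]
    m=comp((Z>.045)&(Z<.13),seeds["case"]); r=rect(W,m);print("case",m.sum(),r,np.nanmax(Z[m]),cv2.boxPoints(r))
    q=W[m]; A=np.c_[q[:,:2]-q[:,:2].mean(0),np.ones(len(q))]; print(" plane",np.linalg.lstsq(A,q[:,2],rcond=None)[0],q.mean(0))
    bright=hs.min(-1)>110
    for k in ("rest","rest2","card"):
        m=comp(bright,seeds[k]); r=rect(W,m); print(k,m.sum(),r,W[m].mean(0),np.nanmax(Z[m]))
for c,px in (("top",[("lid_tab",208,217,.051),("hinge",201,165,.04),("rest",142,210,0),("case",206,188,0),("flask",319,217,0),("measure",180,148,0),("bottle",237,144,0),("card",202,238,0)]),("side",[("lid_tab",290,225,.051),("hinge",219,231,.04),("rest",264,331,0),("case",250,246,0),("flask",302,150,0),("measure",182,261,0),("bottle",198,203,0),("card",323,257,0)])):
    f=pickle.load(open(f"{c}0.pkl","rb"))
    for n,u,v,z in px: print(c,n,px2w(f,(u,v),z))
E
```

```text
top table z 0.002076021496722591
case 2473 ((0.5523154735565186, 0.11786207556724548), (0.23926392197608948, 0.22445394098758698), 8.847217559814453) 0.0936228675965709 [[ 0.4168  0.2104]
 [ 0.4514 -0.0114]
 [ 0.6878  0.0254]
 [ 0.6533  0.2472]]
 plane [-0.0826 -0.0114  0.078 ] [0.5689 0.1196 0.078 ]
rest 671 ((0.4815959334373474, 0.39760822057724), (0.11405327171087265, 0.10824155807495117), 39.40849304199219) [nan nan nan] 0.045431792428785256
rest2 354 ((0.661491870880127, 0.3529070317745209), (0.07512383162975311, 0.0809139534831047), 46.6275749206543) [nan nan nan] 0.03529600577306313
card 629 ((0.35007449984550476, 0.1390596628189087), (0.08904487639665604, 0.14996133744716644), 4.5067596435546875) [nan nan nan] 0.015788030694462662
side table z 0.0006843987948824681
case 4083 ((0.5563732981681824, 0.12004828453063965), (0.2365550696849823, 0.22762806713581085), 8.861574172973633) 0.09042662548280356 [[ 0.422   0.2143]
 [ 0.457  -0.0106]
 [ 0.6908  0.0258]
 [ 0.6557  0.2507]]
 plane [-0.0779 -0.039   0.076 ] [0.5701 0.14   0.076 ]
rest 1988 ((0.4915459156036377, 0.3888573646545
[... 176 characters left out ...]
0.10122044384479523), 46.74248123168945) [nan nan nan] 0.03156637250838146
card 43215 ((nan, nan), (0.0, 0.0), 0.0) [nan nan nan] 0.6570126389139039
top lid_tab [0.4507 0.1104 0.051 ]
top hinge [0.6746 0.1395 0.04  ]
top rest [0.4865 0.4028 0.    ]
top case [0.578  0.1232 0.    ]
top flask [ 0.4414 -0.3714  0.    ]
top measure [0.7579 0.2366 0.    ]
top bottle [ 0.772  -0.0163  0.    ]
top card [0.3601 0.1425 0.    ]
side lid_tab [0.4592 0.071  0.051 ]
side hinge [0.6694 0.1221 0.04  ]
side rest [0.4871 0.4002 0.    ]
side case [0.5726 0.1309 0.    ]
side flask [ 0.4578 -0.3989 -0.    ]
side measure [0.7593 0.2214 0.    ]
side bottle [ 0.7822 -0.0274 -0.    ]
side card [0.3505 0.1362 0.    ]
```

```bash
python3 - <<'E'
from h import *
np.set_printoptions(precision=4,suppress=True)
f=pickle.load(open("top0.pkl","rb"));W=cloud(f);Z=W[...,2]
for y0 in np.arange(-.6,.3,.05):
    m=(W[...,1]>y0)&(W[...,1]<y0+.05)&(Z>.05)
    out=[]
    for x0 in np.arange(.1,.65,.05):
        k=m&(W[...,0]>x0)&(W[...,0]<x0+.05); out.append(round(float(Z[k].max()),2) if k.any() else 0)
    print(round(y0,2),out)
# tab by colour
hsv=cv2.cvtColor(f["pixels"],cv2.COLOR_BGR2HSV)
sub=f["pixels"][208:226,200:220]
print(Z[212:224,203:216])
for r in (214,216,218,219): print(r,f["pixels"][r,203:216].tolist())
print(px2w(f,(209,217),.068))
s=pickle.load(open("side0.pkl","rb"))
# rest rails
for c,box in (("top",(120,190,165,232)),("side",(230,295,305,365))):
    g=pickle.load(open(f"{c}0.pkl","rb"));V=cloud(g);a,b,cc,d=box
    S=V[b:d,a:cc].reshape(-1,3);S=S[(S[:,2]>.022)&(S[:,2]<.05)]
    yaw=np.radians(38.5);R=np.array([[np.cos(yaw),np.sin(yaw)],[-np.sin(yaw),np.cos(yaw)]])
    for ya in (36,37,38,39,40):
        yaw=np.radians(ya);R=np.array([[np.cos(yaw),np.sin(yaw)],[-np.sin(yaw),np.cos(yaw)]])
        L=(S[:,:2]-[.485,.4])@R.T
        print(c,ya,len(L),[ (L[sg*L[:,0]>0,0].mean(),L[sg*L[:,0]>0,0].std(),np.median(L[sg*L[:,0]>0,1])) for sg in (-1,1)],L[:,1].min(),L[:,1].max())
E
```

```text
-0.6 [0.71, 0.71, 0.7, 0, 0, 0, 0, 0, 0, 0, 0]
-0.55 [0.72, 0.72, 0.72, 0, 0, 0, 0, 0, 0, 0.2, 0]
-0.5 [0.71, 0.71, 0.72, 0, 0, 0, 0, 0, 0, 0.2, 0.2]
-0.45 [0.7, 0.7, 0.69, 0, 0, 0, 0, 0, 0, 0, 0.19]
-0.4 [0.7, 0.69, 0, 0, 0, 0, 0.11, 0.11, 0, 0, 0.19]
-0.35 [0.69, 0.68, 0, 0, 0, 0, 0.05, 0.07, 0, 0, 0]
-0.3 [0.69, 0.66, 0, 0, 0, 0, 0, 0, 0, 0.87, 0]
-0.25 [0.68, 0, 0, 0, 0, 0, 0, 0, 0.58, 0.84, 0.58]
-0.2 [0.66, 0, 0, 0, 0, 0, 0, 0.58, 0.62, 0.58, 0]
-0.15 [0.64, 0, 0, 0, 0, 0, 0, 0.58, 0.84, 0.57, 0]
-0.1 [0.63, 0.62, 0, 0, 0, 0, 0, 0, 0.8, 0, 0]
-0.05 [0.65, 0.65, 0.64, 0, 0, 0, 0, 0.08, 0.09, 0, 0]
0.0 [0.65, 0.65, 0.64, 0, 0, 0, 0, 0.09, 0.09, 0.09, 0.08]
0.05 [0.64, 0.64, 0, 0, 0, 0, 0.09, 0.09, 0.09, 0.09, 0.08]
0.1 [0.22, 0.22, 0, 0, 0, 0, 0.08, 0.09, 0.09, 0.09, 0.09]
0.15 [0, 0, 0, 0, 0, 0, 0, 0.09, 0.09, 0.09, 0.08]
0.2 [0, 0, 0, 0, 0, 0, 0, 0.09, 0.09, 0.09, 0.08]
0.25 [0, 0, 0, 0, 0, 0, 0, 0, 0, 0, 0]
[[ 0.0673  0.0611  0.0058  0.0004  0.0752  0.0788  0.0811  0.0703  0.0067
   0.0004  0.0019  0.0057  0.0056]
 [ 0.0011  0.0039 -0.0008  0.      0.0045  0.0788  0.0745  0.07
[... 3875 characters left out ...]
4(0.0009835499746510823)), (np.float64(0.033844129660780826), np.float64(0.0019191148967723493), np.float64(0.0026232127916815257))] -0.05436064437159376 0.055052219528866284
side 39 284 [(np.float64(-0.03599924991880251), np.float64(0.002116034313074141), np.float64(0.001577951781008548)), (np.float64(0.03387669938563489), np.float64(0.0020882086698699722), np.float64(0.0020356082048365743))] -0.05493291358854521 0.05570011625147962
side 40 284 [(np.float64(-0.03596766133530017), np.float64(0.0024043571156980316), np.float64(0.002171872927967558)), (np.float64(0.03389894993968513), np.float64(0.002388324481648509), np.float64(0.0014473835520130438))] -0.05548844970787051 0.05633104617910362
```

```bash
cat >> h.py <<'E'
from scipy.spatial.transform import Rotation as Ro
def Rt(yaw,lean,flip=False):
    c=np.array([np.cos(np.radians(yaw)),np.sin(np.radians(yaw)),0]);z=np.array([0,0,1.]);cy=np.cross(z,c)
    t=np.radians(lean);d=np.sin(t)*c-np.cos(t)*z
    x=cy if flip else -cy
    return np.stack([x,d,np.cross(x,d)],1)
def cur():
    from workcell import sensors
    o=sensors.get_obs(); return np.array(o["ee_pos"]),Ro.from_euler("xyz",o["tcp_rot"],degrees=True).as_matrix(),o
def plan(p,R,tcp=None,grasp=None,yaw=0,lean=0,flip=False,Rn=None):
    """returns shift cm, rotvec deg in current tool axes"""
    if Rn is None: Rn=Rt(yaw,lean,flip)
    if tcp is None: tcp=np.array(grasp)-.054*Rn[:,1]
    return np.r_[R.T@(np.array(tcp)-p)*100, Ro.from_matrix(R.T@Rn).as_rotvec(degrees=True)].round(2), np.array(tcp)
E
python3 - <<'E'
from h import *
p,R,o=cur()
for fl in (0,1): print(plan(p,R,tcp=(.33,.0,.32),yaw=8.85,lean=0,flip=fl))
E
```

```text
(array([-44.75,  -1.61,  31.37,  -0.  ,   9.24,   0.  ]), array([0.33, 0.  , 0.32]))
(array([ -44.75,   -1.61,   31.37,    0.  , -170.76,    0.  ]), array([0.33, 0.  , 0.32]))
```

>>> arm_command(
  rows=[0,0,0,0,10,0,1,0,0,0,0,10,0,1],
)

```text
time: 1.17
ee_pos: [0.1708, -0.5228, 0.3039]
tcp_rot: [-90.0, 0.0, -82.3]
wrist_force: [0.5, 0.0, 0.2]
opening: 0.0855
```

```bash
python3 - <<'E'
from h import *
p,R,o=cur();print(o["q"],o["tcp_rot"],p)
E
```

```text
[-7.19061006e+01  4.97980295e+00  1.00776233e+01  9.50989742e+01
 -2.50036008e-03  1.00363285e+02] [-9.00026671e+01  6.85238478e-04 -8.22693858e+01] [ 0.17080742 -0.5228043   0.30387018]
```

```bash
python3 - <<'E'
from h import *
p,R,o=cur();print(plan(p,R,tcp=(.28,-.2,.32),yaw=8.85-82+90,lean=0,flip=0))
E
```

```text
(array([-30.52,  -1.61,  15.16,   0.  ,  -9.12,  -0.  ]), array([ 0.28, -0.2 ,  0.32]))
```

>>> arm_command(
  rows=[-30.5,-1.6,15.2,0,-84,0,1,-30.5,-1.6,15.2,0,-84,0,1,-30.5,-1.6,15.2,0,-84,0,1,-30.5,-1.6,15.2,0,-84,0,1,-30.5,-1.6,15.2,0,-84,0,1,-30.5,-1.6,15.2,0,-84,0,1,-30.5,-1.6,15.2,0,-84,0,1,-30.5,-1.6,15.2,0,-84,0,1,-30.5,-1.6,15.2,0,-84,0,1,-30.5,-1.6,15.2,0,-84,0,1,-30.5,-1.6,15.2,0,-84,0,1,-30.5,-1.6,15.2,0,-84,0,1],
)

```text
time: 2.17
ee_pos: [0.2785, -0.1989, 0.3201]
tcp_rot: [-90.0, -0.0, 2.6]
wrist_force: [-0.1, 0.6, 0.3]
opening: 0.0853
```

```bash
python3 - <<'E'
from h import *
p,R,o=cur();print(p,o["q"],o["tcp_rot"])
cx=np.array([np.cos(np.radians(8.85)),np.sin(np.radians(8.85)),0])
hi=np.array([.672,.137,.04])
tab=hi-.2182*np.cos(.0504+.095)*cx+[0,0,.2182*np.sin(.0504+.095)]
print(tab)
print(plan(p,R,grasp=tab+[0,0,.09]-.03*cx,yaw=8.85,lean=30,flip=1))
E
```

```text
[ 0.27851853 -0.19891564  0.32014685] [-3.55331628e+01 -2.26523376e+01 -1.22530777e+01  1.00352343e+02
 -1.53003287e-03  5.19058770e+01] [-9.00301499e+01 -3.59797314e-02  2.56096903e+00]
[0.45867281 0.10378456 0.07161461]
(array([ 13.68,  11.17,  28.82, -22.48, -93.85, -25.14]), array([0.40235142, 0.09501521, 0.20837998]))
```

>>> arm_command(
  rows=[10,5,20,-22.5,-94,-25,1,10,5,20,-22.5,-94,-25,1,10,5,20,-22.5,-94,-25,1,10,5,20,-22.5,-94,-25,1,10,5,20,-22.5,-94,-25,1,10,5,20,-22.5,-94,-25,1,13.7,5,28.8,-22.5,-94,-25,1,13.7,5,28.8,-22.5,-94,-25,1,13.7,5,28.8,-22.5,-94,-25,1,13.7,5,28.8,-22.5,-94,-25,1,13.7,11.2,28.8,-22.5,-94,-25,1,13.7,11.2,28.8,-22.5,-94,-25,1],
)

```text
time: 3.17
ee_pos: [0.4043, 0.094, 0.2054]
tcp_rot: [-116.4, -2.9, 85.7]
wrist_force: [-1.7, -0.2, -1.8]
opening: 0.0855
```

```bash
python3 - <<'E'
from h import *
from workcell import imaging
p,R,o=cur();print(p,o["q"],o["tcp_rot"])
tab=np.array([.4575,.1037,.0715])
a,_=plan(p,R,grasp=tab+[0,0,.0],yaw=8.85,lean=30,flip=1);print(a)
f=imaging.camera("side")
im=f["pixels"].copy();cv2.circle(im,tuple(int(round(v)) for v in w2px(f,tab)),2,(0,0,255),-1)
cv2.imwrite("pics/s2.png",cv2.resize(im[130:300,200:420],(660,510),interpolation=cv2.INTER_CUBIC))
E
```

```text
[0.40427863 0.09403805 0.20541147] [ 16.47743666 -38.0721353  -38.23520482  64.05962007  -6.62171879
  19.93108205] [-116.41022106   -2.90183107   85.71058721]
[  0.31   8.99   1.55  -3.24 -12.94  -3.66]
```

View pics/s2.png

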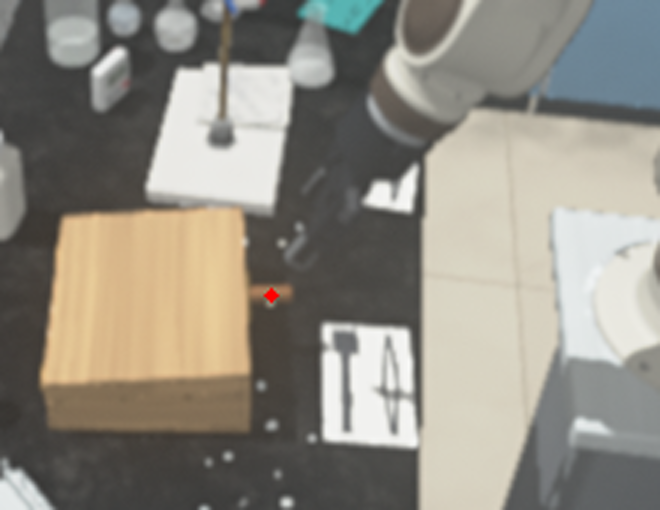

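>>> arm_command(
  rows=[0,0,0,-3.2,-12.9,-3.7,1,0,0,0,-3.2,-12.9,-3.7,1,0.1,3,0.5,-3.2,-12.9,-3.7,1,0.2,5,1,-3.2,-12.9,-3.7,1,0.3,7,1.5,-3.2,-12.9,-3.7,1,0.3,9,1.5,-3.2,-12.9,-3.7,1,0.3,9,1.5,-3.2,-12.9,-3.7,1],
)

```text
time: 3.8
ee_pos: [0.4313, 0.0984, 0.1181]
tcp_rot: [-119.7, -0.2, 98.2]
wrist_force: [-0.5, 0.5, -0.8]
opening: 0.0855
```

```bash
python3 - <<'E'
from h import *
from workcell import imaging
p,R,o=cur();print(p,o["q"],o["tcp_rot"],p+.054*R[:,1])
f=imaging.camera("side");g=imaging.camera("top")
cv2.imwrite("pics/s3.png",cv2.resize(f["pixels"][130:300,200:420],(660,510),interpolation=cv2.INTER_CUBIC))
cv2.imwrite("pics/t3.png",cv2.resize(g["pixels"][170:270,150:280],(650,500),interpolation=cv2.INTER_CUBIC))
E
```

```text
[0.43129409 0.0983731  0.1180796 ] [ 14.17035596 -36.34106726 -48.08952278  48.67921598  -2.75348842
   5.2769632 ] [-119.68797656   -0.2168838    98.22395227] [0.45773859 0.10237451 0.07116822]
```

View pics/s3.png

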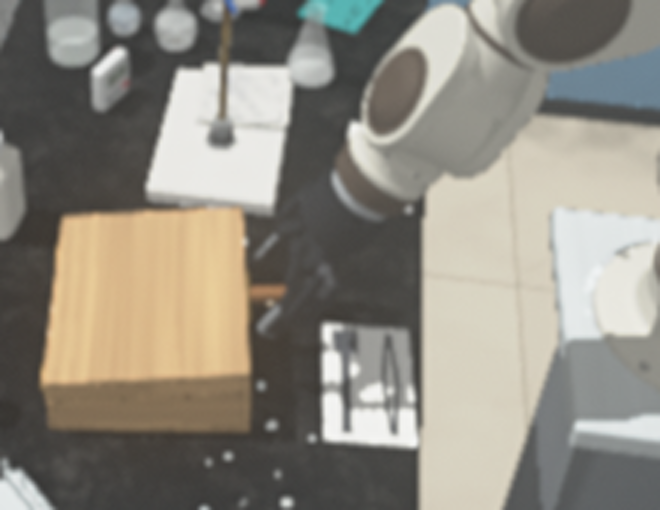

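View pics/t3.png

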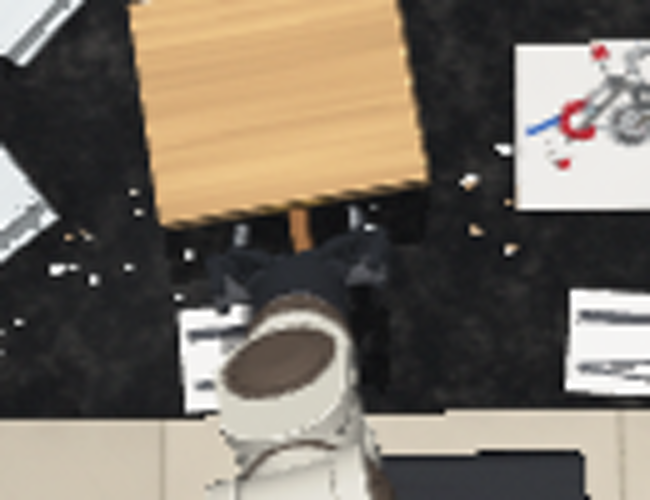

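>>> arm_command(
  rows=[0,0,0,0,0,0,-1,0,0,0,0,0,0,-1,0,0,0,0,0,0,-1,0,0,0,0,0,0,-1,0,0,0,0,0,0,-1,0,0,0,0,0,0,-1,0,0,0,0,0,0,-1,0,0,0,0,0,0,-1],
  force=30,
)

```text
time: 4.57
ee_pos: [0.4313, 0.0988, 0.1206]
tcp_rot: [-119.9, -0.2, 98.4]
wrist_force: [-5.7, -1.0, 1.8]
opening: 0.0129
```

```bash
python3 - <<'E'
from h import *
p,R,o=cur();print(p,o["tcp_rot"],o["opening"],o["wrist_force"])
cx=np.array([np.cos(np.radians(8.85)),np.sin(np.radians(8.85)),0])
hi=np.array([.672,.137,.04])
g=p+.054*R[:,1]; r=g-hi; a0=np.arctan2(r[2],-(r@cx)); print(g,a0-.0504,np.hypot(r[2],r@cx))
A=a0
rad=.2183
for a in np.linspace(a0,.0504+1.0,13)[1:]:
    d=rad*((np.cos(a0)-np.cos(a))*cx+[0,0,0])+[0,0,rad*(np.sin(a)-np.sin(a0))]
    print((R.T@d*100).round(2), round(a-.0504,3))
E
```

```text
[0.43125186 0.09879018 0.1206453 ] [-119.88789143   -0.18868356   98.42275598] 0.012862996966177348 [-5.66515518 -1.02163062  1.77836017]
[0.45784749 0.10288413 0.07382744] 0.10434634358806177 0.21947415247502672
[ 0.01 -1.23 -1.07] 0.179
[ 0.02 -2.38 -2.22] 0.254
[ 0.03 -3.44 -3.46] 0.328
[ 0.03 -4.4  -4.77] 0.403
[ 0.05 -5.27 -6.15] 0.478
[ 0.06 -6.02 -7.6 ] 0.552
[ 0.07 -6.67 -9.09] 0.627
[  0.08  -7.21 -10.63] 0.701
[  0.09  -7.63 -12.2 ] 0.776
[  0.11  -7.93 -13.8 ] 0.851
[  0.12  -8.11 -15.42] 0.925
[  0.13  -8.16 -17.05] 1.0
```

>>> arm_command(
  rows=[0,-0.6,-0.5,0,0,0,-1,0,-1.2,-1.1,0,0,0,-1,0,-1.8,-1.6,0,0,0,-1,0,-2.4,-2.2,0,0,0,-1,0,-2.9,-2.8,0,0,0,-1,0,-3.4,-3.5,0,0,0,-1,0,-3.9,-4.1,0,0,0,-1,0,-4.4,-4.8,0,0,0,-1],
)

```text
time: 5.23
ee_pos: [0.4497, 0.1015, 0.1822]
tcp_rot: [-119.6, -0.2, 98.5]
wrist_force: [-15.0, 0.4, 0.4]
opening: 0.0133
```

```bash
python3 - <<'E'
from h import *
p,R,o=cur();print(p,o["tcp_rot"],o["opening"],o["wrist_force"],o["torque"],o["q"])
cx=np.array([np.cos(np.radians(8.85)),np.sin(np.radians(8.85)),0])
hi=np.array([.672,.137,.04])
g=p+.054*R[:,1]; r=g-hi; a0=np.arctan2(r[2],-(r@cx)); print(g,a0-.0504,np.hypot(r[2],r@cx))
rad=.2183
for a in np.linspace(a0,.0504+1.0,9)[1:]:
    d=rad*((np.cos(a0)-np.cos(a))*cx+[0,0,0])+[0,0,rad*(np.sin(a)-np.sin(a0))]
    print((R.T@d*100).round(2), round(a-.0504,3))
E
```

```text
[0.44966078 0.1015212  0.1822425 ] [-119.64769495   -0.21809499   98.46358211] 0.013284949299747119 [-15.01164754   0.42231686   0.35329718] [0.16126031 3.84995939 0.63516721] [ 13.86491013 -33.97450372 -39.72054578  54.70003676  -2.47996848
   4.80478414]
[0.47605552 0.10562937 0.13531234] 0.39737432692588825 0.22014102446481476
[ 0.01 -0.88 -1.39] 0.473
[ 0.02 -1.66 -2.83] 0.548
[ 0.03 -2.33 -4.34] 0.623
[ 0.05 -2.88 -5.89] 0.699
[ 0.06 -3.31 -7.47] 0.774
[ 0.07 -3.62 -9.09] 0.849
[  0.08  -3.81 -10.72] 0.925
[  0.1   -3.88 -12.36] 1.0
```

>>> arm_command(
  rows=[0,-0.5,-0.7,0,0,0,-1,0,-0.9,-1.4,0,0,0,-1,0,-1.3,-2.1,0,0,0,-1,0,-1.7,-2.8,0,0,0,-1,0,-2.3,-4.3,0,0,0,-1,0,-2.6,-5.1,0,0,0,-1,0,-2.9,-5.9,0,0,0,-1,0,-3.1,-6.7,0,0,0,-1,0,-3.3,-7.5,0,0,0,-1,0,-3.5,-8.3,0,0,0,-1,0,-3.6,-9.1,0,0,0,-1],
)

```text
time: 6.15
ee_pos: [0.5114, 0.111, 0.2592]
tcp_rot: [-119.8, -0.3, 98.5]
wrist_force: [-1.6, 9.0, -7.9]
opening: 0.0134
```

```bash
python3 - <<'E'
from h import *
p,R,o=cur();print(p,o["tcp_rot"],o["opening"],o["wrist_force"],o["torque"],o["q"])
cx=np.array([np.cos(np.radians(8.85)),np.sin(np.radians(8.85)),0])
hi=np.array([.672,.137,.04])
g=p+.054*R[:,1]; r=g-hi; a0=np.arctan2(r[2],-(r@cx)); print(g,a0-.0504,np.hypot(r[2],r@cx))
rad=.2183
for a in np.linspace(a0,.0504+.98,5)[1:]:
    d=rad*((np.cos(a0)-np.cos(a))*cx+[0,0,0])+[0,0,rad*(np.sin(a)-np.sin(a0))]
    print((R.T@d*100).round(2), round(a-.0504,3))
E
```

```text
[0.51139652 0.11098982 0.25919557] [-119.82937415   -0.28902147   98.50123959] 0.013358737113563657 [-1.61546795  8.97443545 -7.94202793] [1.08171056 1.75394503 0.77924444] [ 13.06395602 -24.34717542 -25.46498574  59.11358983  -2.01766625
   4.10337958]
[0.53792707 0.11519436 0.2123506 ] 0.8529466406892197 0.21944229164271561
[ 0.01 -0.09 -0.69] 0.885
[ 0.01 -0.16 -1.38] 0.916
[ 0.02 -0.21 -2.07] 0.948
[ 0.02 -0.23 -2.76] 0.98
```

>>> arm_command(
  rows=[0.1,-0.1,-0.7,0,0,0,-1,0.1,-0.2,-1.4,0,0,0,-1,0.1,-0.2,-2.1,0,0,0,-1,0.1,-0.2,-2.6,0,0,0,-1,0.1,-0.2,-2.8,0,0,0,-1],
)

```text
time: 6.57
ee_pos: [0.5312, 0.1142, 0.2728]
tcp_rot: [-119.3, -0.2, 98.5]
wrist_force: [-45.4, -1.8, -1.1]
opening: 0.0136
```

```bash
python3 - <<'E'
from h import *
from workcell import imaging
p,R,o=cur();print(p,o["tcp_rot"],o["opening"],o["wrist_force"],o["torque"],o["q"])
cx=np.array([np.cos(np.radians(8.85)),np.sin(np.radians(8.85)),0])
hi=np.array([.672,.137,.04])
g=p+.054*R[:,1]; r=g-hi; a0=np.arctan2(r[2],-(r@cx)); print(g,a0-.0504,np.hypot(r[2],r@cx))
f=imaging.camera("side");
cv2.imwrite("pics/s4.png",cv2.resize(f["pixels"][130:330,150:420],(675,500),interpolation=cv2.INTER_CUBIC))
E
```

```text
[0.5311612  0.11419105 0.27281884] [-119.32220093   -0.19833412   98.46425466] 0.013556043735861105 [-45.36341759  -1.77786859  -1.05427178] [-0.40589069  7.91350992  0.53150598] [ 12.9173181  -20.9391634  -21.4429661   60.23603196  -2.00656989
   3.9811042 ]
[0.55729406 0.11824474 0.22573763] 0.9612561325118079 0.21910475718456204
```

View pics/s4.png

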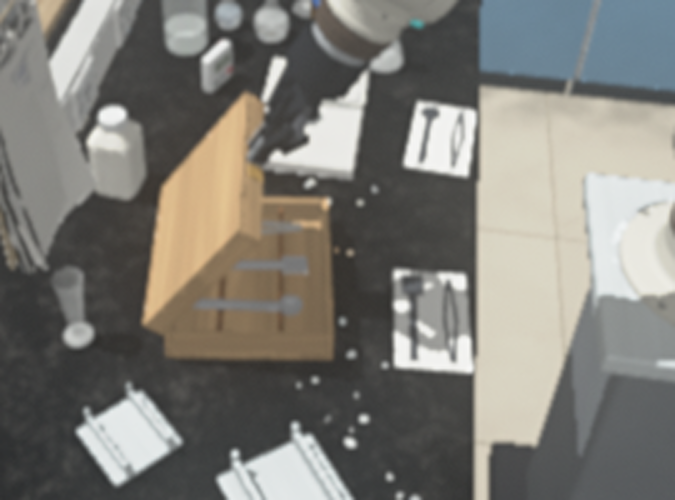

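>>> arm_command(
  rows=[0,0,0.4,0,0,0,0,0,0,0.4,0,0,0,0,0,0,0.4,0,0,0,0,0,0,0.4,0,0,0,0,0,-2,0.4,0,0,0,0,0,-4,0.4,0,0,0,0,0,-6,0.4,0,0,0,0,0,-9,0.4,0,0,0,0,0,-12,0.4,0,0,0,0],
)

```text
time: 7.37
ee_pos: [0.4713, 0.1046, 0.3788]
tcp_rot: [-120.0, -0.2, 98.4]
wrist_force: [0.6, -0.2, 0.7]
opening: 0.0425
```

```bash
python3 - <<'E'
from h import *
from workcell import imaging,models
np.set_printoptions(precision=4,suppress=True)
p,R,o=cur();print(p,o["tcp_rot"],o["opening"],o["wrist_force"],o["q"],o["time"])
f=imaging.camera("side");pickle.dump(f,open("side5.pkl","wb"))
for t in ("scoop","spatula","forceps"): print(t,[(round(d["conf"],2),[round(v,1) for v in d["location"]],px2w(f,d["location"],.03)) for d in models.spot_point(t,"side")][:3])
for t in ("scoop","spatula","forceps"): print(t,[(round(d["conf"],2),[round(v,1) for v in d["extent"]]) for d in models.search_frame(t,"side")][:3])
cv2.imwrite("pics/s5.png",cv2.resize(f["pixels"][200:285,200:290],(720,680),interpolation=cv2.INTER_CUBIC))
W=cloud(f);
# lid angle
m=(W[...,2]>.1)&(W[...,2]<.22)&(abs(W[...,0]-.6)<.08)&(W[...,1]>.03)&(W[...,1]<.22)&(f["pixels"][...,2].astype(int)-f["pixels"][...,0]>40)
q=W[m]; A=np.c_[q[:,:2]-q[:,:2].mean(0),np.ones(len(q))]; c=np.linalg.lstsq(A,q[:,2],rcond=None)[0]; print(len(q),c,np.arctan(np.hypot(*c[:2])))
E
```

```text
[0.4713 0.1046 0.3788] [-120.0202   -0.169    98.3695] 0.04245178599473504 [ 0.6259 -0.2358  0.6827] [ 13.5924 -27.182  -13.9333  73.3199  -2.4644   4.6094] 7.3667
scoop [(0.5, [246.1, 253.9], array([0.5734, 0.1874, 0.03  ])), (0.33, [304.4, 154.4], array([ 0.4451, -0.3292,  0.03  ]))]
spatula [(0.63, [266.2, 332.2], array([0.4792, 0.4188, 0.03  ])), (0.51, [250.0, 236.6], array([0.5744, 0.1196, 0.03  ])), (0.4, [260.1, 187.2], array([ 0.5812, -0.1108,  0.03  ]))]
forceps [(0.64, [252.2, 220.5], array([0.5798, 0.0517, 0.03  ]))]
scoop [(0.71, [248.2, 253.5, 41.8, 7.4])]
spatula [(0.69, [258.4, 235.5, 33.0, 6.8])]
forceps [(0.46, [263.1, 221.1, 12.9, 7.5]), (0.22, [323.5, 184.1, 26.3, 32.7])]
1515 [-1.1496 -0.1873  0.1702] 0.8613696018168165
```

View pics/s5.png

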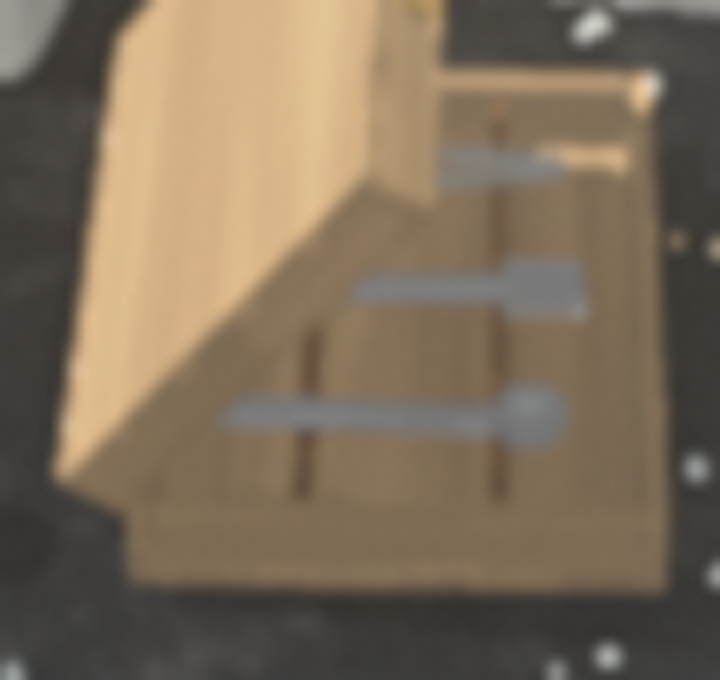

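```bash
python3 - <<'E'
from h import *
np.set_printoptions(precision=4,suppress=True)
f=pickle.load(open("side5.pkl","rb"));W=cloud(f)
rng=np.random.default_rng(0)
hi=np.array([.672,.137,.04]);ya=np.radians(8.85);cx=np.array([np.cos(ya),np.sin(ya),0]);cy=np.array([-np.sin(ya),np.cos(ya),0])
L=W-(hi-.095*cx-[0,0,.04])
L=np.stack([L@cx,L@cy,L[...,2]],-1)
m=(L[...,2]>.07)&(L[...,2]<.26)&(abs(L[...,0])<.13)&(abs(L[...,1])<.1)
q=L[m];print(len(q))
best=None
for _ in range(500):
    s=q[rng.choice(len(q),3,False)];n=np.cross(s[1]-s[0],s[2]-s[0])
    if np.linalg.norm(n)<1e-6: continue
    n/=np.linalg.norm(n);k=abs((q-s[0])@n)<.004
    if best is None or k.sum()>best.sum():best=k
Q=q[best];u,s,v=np.linalg.svd(Q-Q.mean(0));n=v[2]*np.sign(v[2][2]);print(best.sum(),n,"angle",np.arctan2(-(-n[0]),n[2]),np.arccos(n[2]))
for z in (.03,.037):
  for px in ((228.1,251.2),(270.6,252),(249,251.5)):
    w=px2w(f,px,z);d=w-(hi-.095*cx-[0,0,.04]);print(z,px,w,"case:",d@cx,d@cy)
# steel pixels in scoop lane 3d
k=(L[...,2]>.026)&(L[...,2]<.05)&(abs(L[...,1]-.062)<.018)&(abs(L[...,0])<.07)
P=L[k];print(k.sum(),P[:,0].min(),P[:,0].max());
h=P[P[:,0]>-.03];print(len(h),np.median(h[:,1]),np.polyfit(h[:,0],h[:,1],1),np.median(h[:,2]))
E
```

```text
1937
1566 [0.815  0.0009 0.5795] angle 0.9526593863919597 0.9526596479317091
0.03 (228.1, 251.2) [0.627  0.1864 0.03  ] case: 0.05815492894553022 0.05570848411141321
0.03 (270.6, 252) [0.5044 0.1684 0.03  ] case: -0.06580841214030743 0.05680007731290066
0.03 (249, 251.5) [0.5667 0.1772 0.03  ] case: -0.002824485600675658 0.05589531833851624
0.037 (228.1, 251.2) [0.6254 0.192  0.037 ] case: 0.05742866975777588 0.06152704269907418
0.037 (270.6, 252) [0.5037 0.1742 0.037 ] case: -0.06555900574692465 0.06261004440967427
0.037 (249, 251.5) [0.5656 0.1829 0.037 ] case: -0.003070800351554722 0.06171240642914813
218 -0.06378109546986098 0.06055983949471888
136 0.06476435692497273 [-0.0396  0.0642] 0.03796916120927346
```

```bash
python3 - <<'E'
from h import *
np.set_printoptions(precision=4,suppress=True)
p,R,o=cur()
ya=np.radians(8.85);cx=np.array([np.cos(ya),np.sin(ya),0]);cy=np.array([-np.sin(ya),np.cos(ya),0])
g=np.array([.5781,.1224,0])-.001*cx+.0625*cy+[0,0,.0345]
print(g)
Rn=Rt(8.85,36,True);d=Rn[:,1]
for gg in (g-.15*d-.06*cx+[0,0,.10], g-.15*d-.02*cx, g): print(plan(p,R,grasp=gg,yaw=8.85,lean=36,flip=1))
E
```

```text
[0.5675 0.184  0.0345]
(array([ 6.27,  2.98, 10.22, -6.12, -0.48, -0.11]), array([0.3897, 0.1563, 0.2995]))
(array([ 6.28, 13.64, 11.74, -6.12, -0.48, -0.11]), array([0.4293, 0.1625, 0.1995]))
(array([ 6.33, 29.55,  8.4 , -6.12, -0.48, -0.11]), array([0.5361, 0.1791, 0.0782]))
```

>>> arm_command(
  rows=[3,1,5,-6.1,0,0,-0.3,6,3,9,-6.1,-0.5,0,-0.3,6.3,5,11,-6.1,-0.5,0,-0.3,6.3,8,11.7,-6.1,-0.5,0,-0.3,6.3,11,11.7,-6.1,-0.5,0,-0.3,6.3,13.6,11.7,-6.1,-0.5,0,-0.3,6.3,13.6,11.7,-6.1,-0.5,0,-0.3],
)

```text
time: 8.3
ee_pos: [0.4283, 0.1623, 0.1938]
tcp_rot: [-125.6, 0.2, 98.8]
wrist_force: [0.5, -0.2, -1.8]
opening: 0.03
```

```bash
python3 - <<'E'
from h import *
from workcell import imaging
np.set_printoptions(precision=4,suppress=True)
p,R,o=cur();print(p,o["tcp_rot"],o["opening"],o["q"],o["wrist_force"])
ya=np.radians(8.85);cx=np.array([np.cos(ya),np.sin(ya),0]);cy=np.array([-np.sin(ya),np.cos(ya),0])
g=np.array([.5675,.184,.0345])
Rn=Rt(8.85,36,True);d=Rn[:,1]
for s in (.15,.10,.05,.02,0): print(plan(p,R,grasp=g-s*d,yaw=8.85,lean=36,flip=1)[0])
f=imaging.camera("side")
im=f["pixels"].copy();cv2.circle(im,tuple(int(round(v)) for v in w2px(f,g)),1,(0,0,255),-1)
cv2.imwrite("pics/s6.png",cv2.resize(im[170:300,190:340],(690,598),interpolation=cv2.INTER_CUBIC))
E
```

```text
[0.4283 0.1623 0.1938] [-125.5564    0.2414   98.8468] 0.030017637761564905 [ 25.2036 -38.8008 -42.9679  51.4346  -9.6164  13.2965] [ 0.5407 -0.2009 -1.7748]
[-0.    0.76 -2.04 -0.44  0.14 -0.2 ]
[ 0.01  5.76 -2.08 -0.44  0.14 -0.2 ]
[ 0.03 10.76 -2.12 -0.44  0.14 -0.2 ]
[ 0.04 13.76 -2.14 -0.44  0.14 -0.2 ]
[ 0.05 15.76 -2.16 -0.44  0.14 -0.2 ]
```

View pics/s6.png

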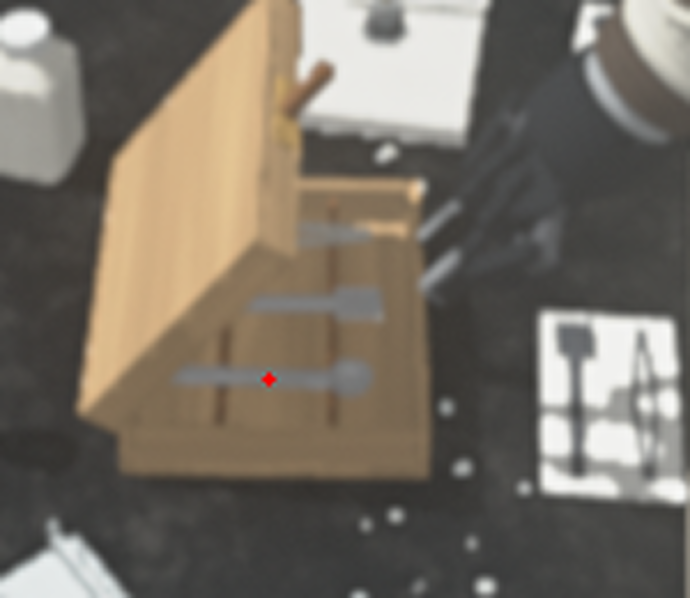

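>>> arm_command(
  rows=[0,0.8,-2.1,-0.4,0.1,-0.2,-0.3,0,4,-2.1,-0.4,0.1,-0.2,-0.3,0,7,-2.1,-0.4,0.1,-0.2,-0.3,0,9.7,-2.1,-0.4,0.1,-0.2,-0.3,0,9.7,-2.1,-0.4,0.1,-0.2,-0.3],
)

```text
time: 8.77
ee_pos: [0.5028, 0.1735, 0.1314]
tcp_rot: [-126.2, -0.1, 98.8]
wrist_force: [-0.2, -0.8, -0.0]
opening: 0.0298
```

```bash
python3 - <<'E'
from h import *
from workcell import imaging
np.set_printoptions(precision=4,suppress=True)
p,R,o=cur();print(p,o["tcp_rot"],o["opening"],o["q"],o["wrist_force"])
g=np.array([.5675,.184,.0345])
print("grasp pt",p+.054*R[:,1])
print(plan(p,R,grasp=g,yaw=8.85,lean=36,flip=1)[0])
f=imaging.camera("side")
im=f["pixels"].copy()
cv2.imwrite("pics/s7.png",cv2.resize(im[190:290,200:320],(720,600),interpolation=cv2.INTER_CUBIC))
t=imaging.camera("top")
cv2.imwrite("pics/t7.png",cv2.resize(t["pixels"][140:240,150:260],(660,600),interpolation=cv2.INTER_CUBIC))
E
```

```text
[0.5028 0.1735 0.1314] [-126.1583   -0.0563   98.7964] 0.029750605490774743 [ 22.14   -25.4942 -42.671   37.4     -7.7817  10.8734] [-0.2299 -0.7997 -0.0495]
grasp pt [0.5343 0.1784 0.0878]
[ 0.04  6.29  0.41  0.16 -0.08  0.01]
```

View pics/s7.png

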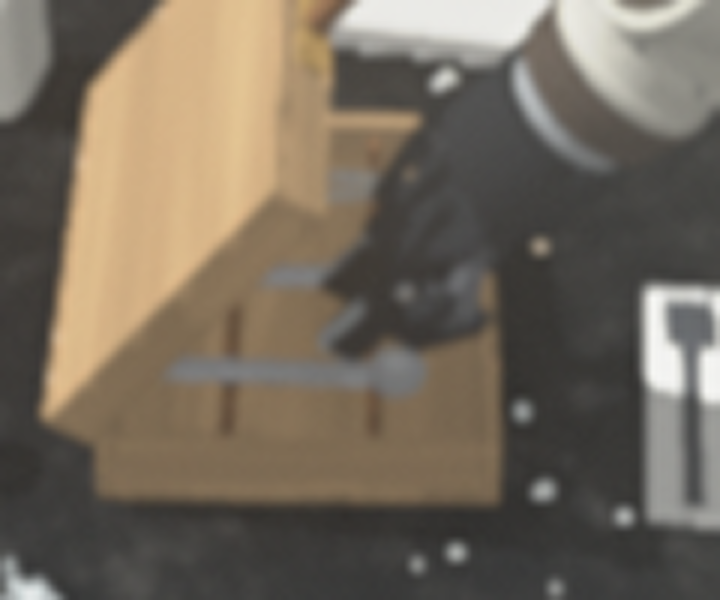

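View pics/t7.png

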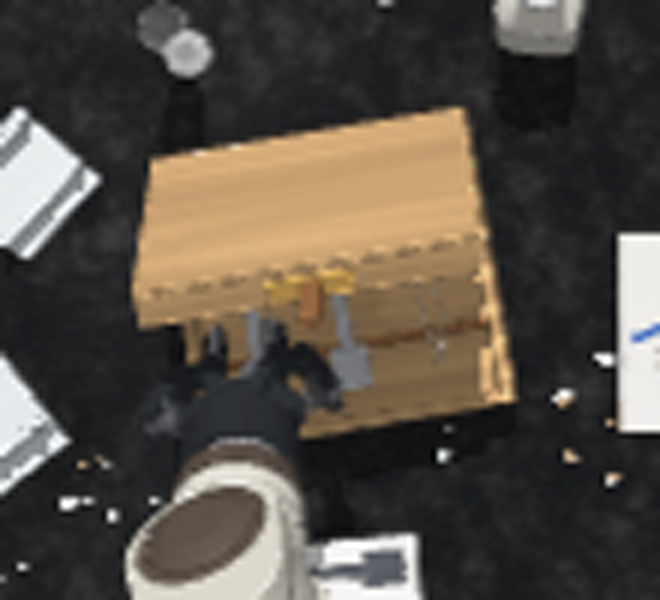

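>>> arm_command(
  rows=[0,2,0.4,0.1,0,0,-0.3,0,4,0.4,0.1,0,0,-0.3,0,5.3,0.4,0.1,0,0,-0.3,0,6.3,0.4,0.1,0,0,-0.3,0,6.3,0.4,0.1,0,0,-0.3],
)

```text
time: 9.28
ee_pos: [0.5368, 0.1797, 0.083]
tcp_rot: [-126.4, -0.1, 98.8]
wrist_force: [-0.2, 0.4, -0.1]
opening: 0.03
```

```bash
python3 - <<'E'
from h import *
from workcell import imaging
np.set_printoptions(precision=4,suppress=True)
p,R,o=cur();print(p,o["tcp_rot"],o["opening"],o["q"],o["wrist_force"])
g=np.array([.5675,.184,.0345])
print("grasp pt",p+.054*R[:,1])
f=imaging.camera("side")
cv2.imwrite("pics/s8.png",cv2.resize(f["pixels"][190:290,200:320],(720,600),interpolation=cv2.INTER_CUBIC))
E
```

```text
[0.5368 0.1797 0.083 ] [-126.4027   -0.1354   98.8459] 0.030048586761755817 [ 21.1919 -17.5088 -42.8697  28.8553  -7.1826  10.069 ] [-0.201   0.3912 -0.1114]
grasp pt [0.5685 0.1847 0.0396]
```

View pics/s8.png

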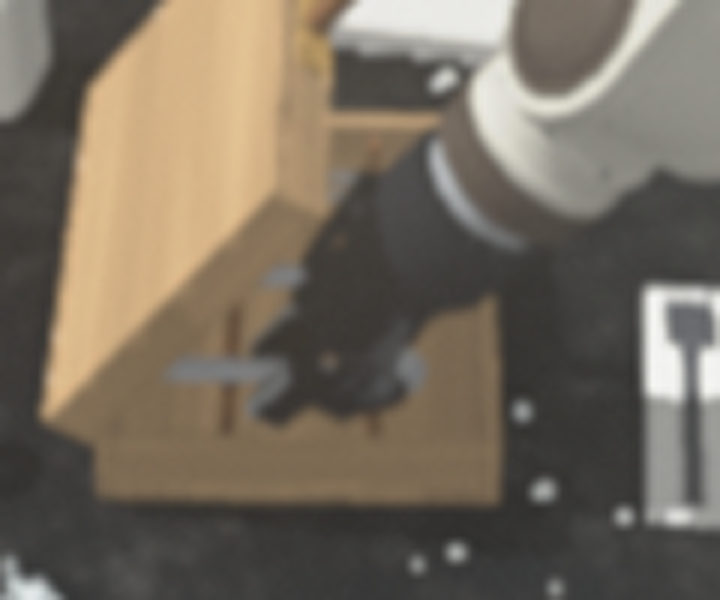

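>>> arm_command(
  rows=[0,0.3,0.3,0,0,0,-0.3,0,0.3,0.3,0,0,0,-0.3,0,0.3,0.3,0,0,0,-1,0,0.3,0.3,0,0,0,-1,0,0.3,0.3,0,0,0,-1,0,0.3,0.3,0,0,0,-1,0,0.3,0.3,0,0,0,-1],
  force=40,
)

```text
time: 9.92
ee_pos: [0.536, 0.1795, 0.0789]
tcp_rot: [-126.4, -0.1, 98.9]
wrist_force: [-5.5, -0.5, 6.1]
opening: 0.0093
```

```bash
python3 - <<'E'
from h import *
np.set_printoptions(precision=4,suppress=True)
p,R,o=cur();print(p,o["tcp_rot"],o["opening"],o["q"],o["wrist_force"])
print("grasp pt",p+.054*R[:,1])
E
```

```text
[0.536  0.1795 0.0789] [-126.444    -0.143    98.8558] 0.009325166211890359 [ 21.2112 -17.3983 -43.2915  28.2819  -7.1893  10.0759] [-5.4651 -0.4863  6.1326]
grasp pt [0.5677 0.1846 0.0355]
```

>>> arm_command(
  rows=[0,-1,-0.3,0,0,0,-1,0,-2,0,0,0,0,-1,0,-4,0,0,0,0,-1,0,-7,0,0,0,0,-1,0,-10,0,0,0,0,-1,0,-13,0,0,0,0,-1,0,-15,0,0,0,0,-1,0,-15,0,0,0,0,-1],
)

```text
time: 10.58
ee_pos: [0.4476, 0.1657, 0.2035]
tcp_rot: [-126.7, -0.2, 98.9]
wrist_force: [-0.4, 0.2, 0.4]
opening: 0.0091
```

```bash
python3 - <<'E'
from h import *
from workcell import imaging
np.set_printoptions(precision=4,suppress=True)
p,R,o=cur();print(p,o["tcp_rot"],o["opening"],o["q"],o["wrist_force"])
f=imaging.camera("side");pickle.dump(f,open("side9.pkl","wb"))
cv2.imwrite("pics/s9.png",cv2.resize(f["pixels"][150:300,190:350],(640,600),interpolation=cv2.INTER_CUBIC))
t=imaging.camera("top")
cv2.imwrite("pics/t9.png",cv2.resize(t["pixels"][140:240,110:230],(720,600),interpolation=cv2.INTER_CUBIC))
E
```

```text
[0.4476 0.1657 0.2035] [-126.7157   -0.2257   98.8789] 0.009063547402721703 [ 24.2911 -36.6546 -41.316   49.5835  -8.9656  12.5899] [-0.3799  0.1654  0.361 ]
```

View pics/s9.png

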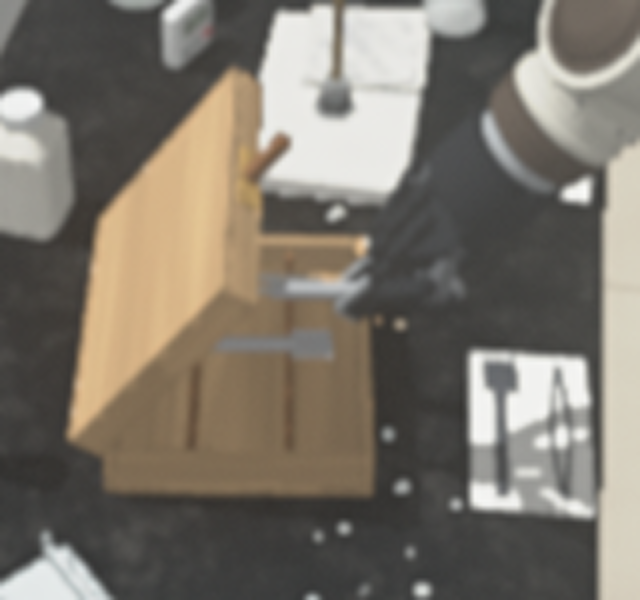

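View pics/t9.png

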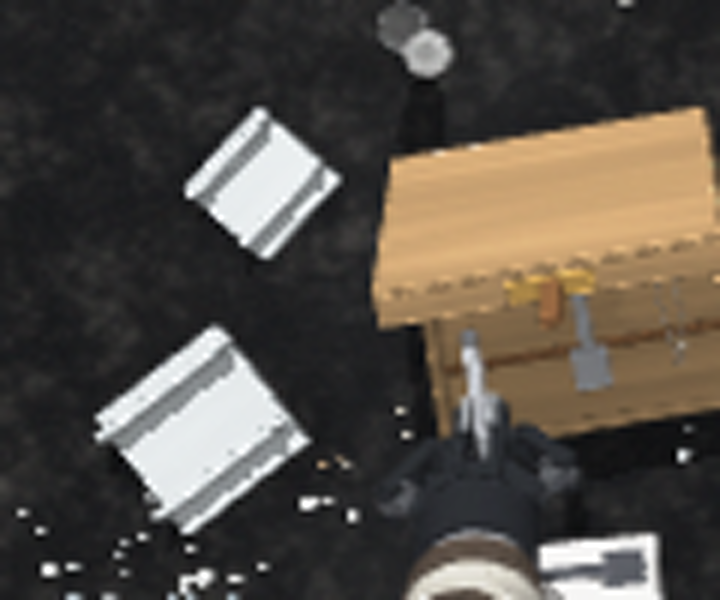

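```bash
python3 - <<'E'
from h import *
np.set_printoptions(precision=4,suppress=True)
p,R,o=cur()
lean=o["tcp_rot"][0];lean=-90-lean;print(lean)
for y,l,g in ((22,36.5,(.46,.26,.165)),(37.5,36.5,(.4824,.398,.15)),(37.5,36.5,(.4824,.398,.09))): print(plan(p,R,grasp=g,yaw=y,lean=36.6,flip=1))
E
```

```text
36.45736104653797
(array([  8.42,  -1.01,  -0.13,  -0.12, -10.64,  -7.69]), array([0.4301, 0.2479, 0.2084]))
(array([ 20.89,   2.99,  -2.96,  -0.1 , -23.09, -16.92]), array([0.4569, 0.3784, 0.1934]))
(array([ 20.87,   7.81,   0.61,  -0.1 , -23.09, -16.92]), array([0.4569, 0.3784, 0.1334]))
```

>>> arm_command(
  rows=[3,-1,0.5,0,-3,-2,-1,6,-1,0,0,-7,-5,-1,9,-1,0,0,-11,-8,-1,12,-0.5,0,-0.1,-15,-11,-1,15,1,-1,-0.1,-19,-14,-1,18,2,-2,-0.1,-23,-17,-1,20.9,3,-3,-0.1,-23,-17,-1,20.9,3,-3,-0.1,-23,-17,-1,20.9,3,-3,-0.1,-23,-17,-1],
)

```text
time: 11.43
ee_pos: [0.457, 0.379, 0.1889]
tcp_rot: [-126.2, -0.1, 127.5]
wrist_force: [0.4, -0.6, -1.3]
opening: 0.0092
```

```bash
python3 - <<'E'
from h import *
from workcell import imaging
np.set_printoptions(precision=4,suppress=True)
p,R,o=cur();print(p,o["tcp_rot"],o["opening"],o["q"],o["wrist_force"],p+.054*R[:,1])
f=imaging.camera("side");pickle.dump(f,open("side10.pkl","wb"))
cv2.imwrite("pics/s10.png",cv2.resize(f["pixels"][224:384,180:380],(750,600),interpolation=cv2.INTER_CUBIC))
t=imaging.camera("top");pickle.dump(t,open("top10.pkl","wb"))
cv2.imwrite("pics/t10.png",cv2.resize(t["pixels"][160:250,100:208],(720,600),interpolation=cv2.INTER_CUBIC))
for g in ((.4824,.398,.08),(.4824,.398,.037)): print(plan(p,R,grasp=g,yaw=37.5,lean=36.5,flip=1)[0])
E
```

```text
[0.457  0.379  0.1889] [-126.2096   -0.1215  127.515 ] 0.00922743005791811 [ 40.207  -18.0673 -31.188   40.6962  -1.4919   2.2443] [ 0.409  -0.5583 -1.3083] [0.4822 0.3985 0.1454]
[-0.06  5.26  3.9  -0.29 -0.06  0.11]
[-0.07  8.73  6.44 -0.29 -0.06  0.11]
```

View pics/s10.png

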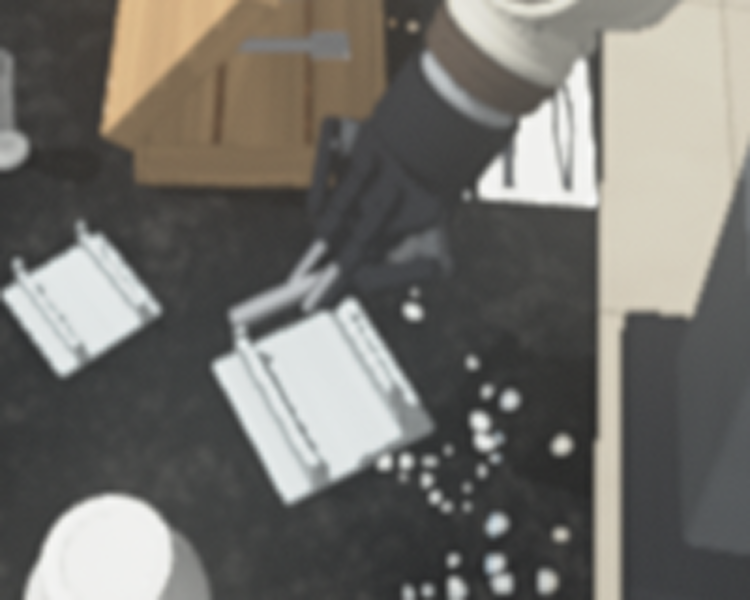

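View pics/t10.png

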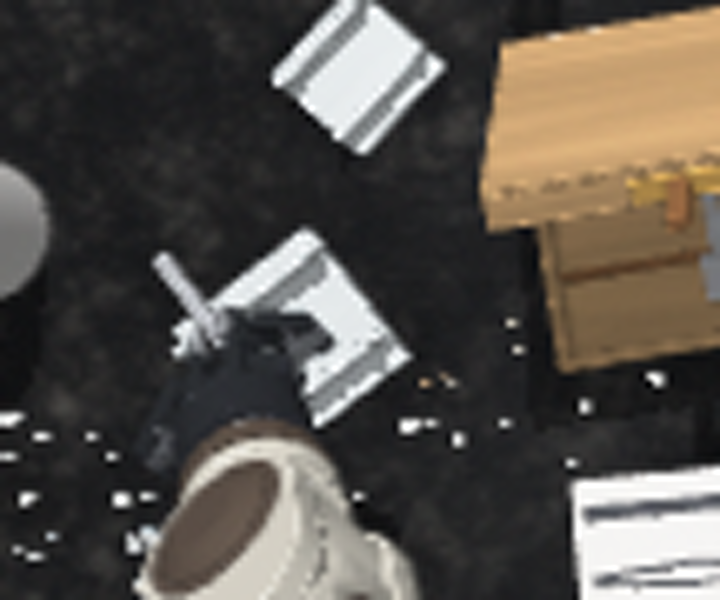

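>>> arm_command(
  rows=[0,2,1.5,0,0,0,-1,0,4,3,0,0,0,-1,0,5.3,3.9,-0.3,0,0,-1,0,6.5,4.8,-0.3,0,0,-1,0,7.5,5.5,-0.3,0,0,-1,0,8,5.9,-0.3,0,0,-1,0,8,5.9,-0.3,0,0,-1],
)

```text
time: 12.12
ee_pos: [0.4565, 0.3774, 0.0915]
tcp_rot: [-126.7, -0.1, 127.4]
wrist_force: [-0.3, -0.3, -0.5]
opening: 0.0094
```

```bash
python3 - <<'E'
from h import *
from workcell import imaging
np.set_printoptions(precision=4,suppress=True)
p,R,o=cur();print(p,o["tcp_rot"],o["opening"],o["wrist_force"],p+.054*R[:,1])
f=imaging.camera("side");pickle.dump(f,open("side11.pkl","wb"))
cv2.imwrite("pics/s11.png",cv2.resize(f["pixels"][264:384,200:350],(750,600),interpolation=cv2.INTER_CUBIC))
for g in ((.4824,.398,.037),): print(plan(p,R,grasp=g,yaw=37.5,lean=36.5,flip=1)[0])
E
```

```text
[0.4565 0.3774 0.0915] [-126.6821   -0.1282  127.4071] 0.009380647502614642 [-0.2905 -0.2911 -0.4552] [0.4821 0.3971 0.0482]
[ 0.06  0.94  0.59  0.18 -0.15  0.05]
```

View pics/s11.png

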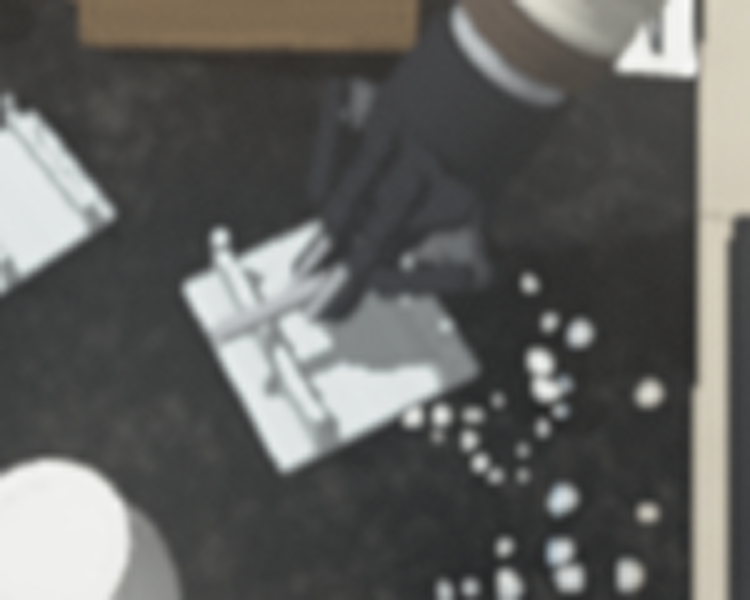

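>>> arm_command(
  rows=[0,0.4,0.3,0,0,0,-1,0,0.7,0.5,0,0,0,-1,0,0.9,0.6,0,0,0,-1,0,0.9,0.6,0,0,0,-1,0,0.9,0.6,0,0,0,-1],
)

```text
time: 12.58
ee_pos: [0.4577, 0.3791, 0.0827]
tcp_rot: [-126.8, -0.1, 127.5]
wrist_force: [-0.2, -0.5, -0.9]
opening: 0.0098
```

```bash
python3 - <<'E'
from h import *
np.set_printoptions(precision=4,suppress=True)
p,R,o=cur();print(p,o["tcp_rot"],o["opening"],o["wrist_force"],o["torque"],p+.054*R[:,1])
E
```

```text
[0.4577 0.3791 0.0827] [-126.8372   -0.1381  127.4577] 0.009780390582233503 [-0.1782 -0.5179 -0.8756] [-0.3502  0.5205 -0.0686] [0.4833 0.3989 0.0395]
```

>>> arm_command(
  rows=[0,0.1,0.1,0,0,0,-1,0,0.2,0.2,0,0,0,-1,0,0.3,0.2,0,0,0,-1,0,0.3,0.2,0,0,0,-1],
)

```text
time: 12.92
ee_pos: [0.4578, 0.3793, 0.0791]
tcp_rot: [-126.8, -0.1, 127.5]
wrist_force: [-1.1, 0.3, 1.0]
opening: 0.0093
```

```bash
python3 - <<'E'
from h import *
from workcell import imaging
np.set_printoptions(precision=4,suppress=True)
p,R,o=cur();print(p,o["tcp_rot"],o["opening"],o["wrist_force"],o["torque"],p+.054*R[:,1])
f=imaging.camera("side")
cv2.imwrite("pics/s12.png",cv2.resize(f["pixels"][264:384,200:350],(750,600),interpolation=cv2.INTER_CUBIC))
E
```

```text
[0.4578 0.3793 0.0791] [-126.8449   -0.1359  127.4604] 0.009270880596527064 [-1.1381  0.2841  1.0098] [-0.3764  0.4591  0.0209] [0.4835 0.3991 0.0358]
```

View pics/s12.png

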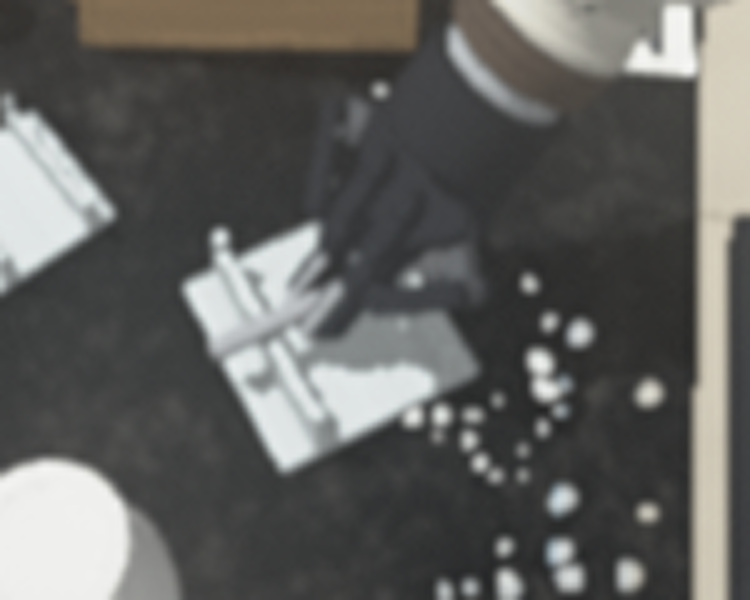

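>>> arm_command(
  rows=[0,0.1,0.1,0,0,0,-1,0,0.1,0.1,0,0,0,-0.6,0,0.1,0.1,0,0,0,-0.4,0,0.1,0.1,0,0,0,-0.3,0,0.1,0.1,0,0,0,-0.3,0,-1,0.1,0,0,0,-0.3,0,-3,0,0,0,0,-0.3,0,-6,0,0,0,0,-0.3,0,-9,0,0,0,0,-0.3,0,-12,0,0,0,0,-0.3,0,-15,0,0,0,0,-0.3,0,-15,0,0,0,0,-0.3],
)

```text
time: 13.97
ee_pos: [0.3863, 0.3242, 0.2053]
tcp_rot: [-127.3, -0.2, 127.5]
wrist_force: [-0.5, -0.1, 1.2]
opening: 0.0297
```

```bash
python3 - <<'E'
from h import *
from workcell import imaging
np.set_printoptions(precision=4,suppress=True)
p,R,o=cur();print(p,o["tcp_rot"],o["opening"],o["wrist_force"],o["time"])
f=imaging.camera("side");pickle.dump(f,open("side13.pkl","wb"))
cv2.imwrite("pics/s13.png",cv2.resize(f["pixels"][184:384,140:390],(750,600),interpolation=cv2.INTER_CUBIC))
t=imaging.camera("top");pickle.dump(t,open("top13.pkl","wb"))
cv2.imwrite("pics/t13.png",cv2.resize(t["pixels"][150:250,110:235],(750,600),interpolation=cv2.INTER_CUBIC))
ya=np.radians(37.5);c=np.array([.4824,.398,0])
for F in (f,t):
    W=cloud(F)-c; L=np.stack([W[...,0]*np.cos(ya)+W[...,1]*np.sin(ya),-W[...,0]*np.sin(ya)+W[...,1]*np.cos(ya),W[...,2]],-1)
    k=(L[...,2]>.024)&(L[...,2]<.06)&(abs(L[...,1])<.04)&(abs(L[...,0])<.09)&~((abs(abs(L[...,0])-.035)<.008))
    P=L[k]; 
    if len(P): print(len(P),P[:,0].min(),P[:,0].max(),np.median(P[:,1]),np.polyfit(P[:,0],P[:,1],1),np.polyfit(P[:,0],P[:,2],1))
E
```

```text
[0.3863 0.3242 0.2053] [-127.2842   -0.1646  127.4616] 0.029705088994522753 [-0.4618 -0.0513  1.2065] 13.9667
223 -0.06256753659398895 0.06644766409185521 6.457223412761198e-05 [ 0.0247 -0.0005] [0.0277 0.0372]
69 -0.06283468674188974 0.06177087293116881 -0.0010018873153817994 [-0.0046 -0.0006] [0.0326 0.038 ]
```

View pics/s13.png

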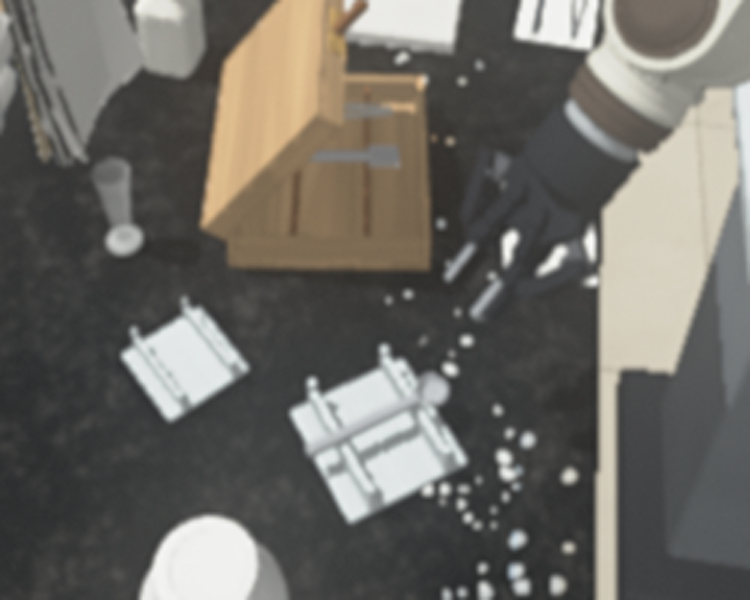

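View pics/t13.png

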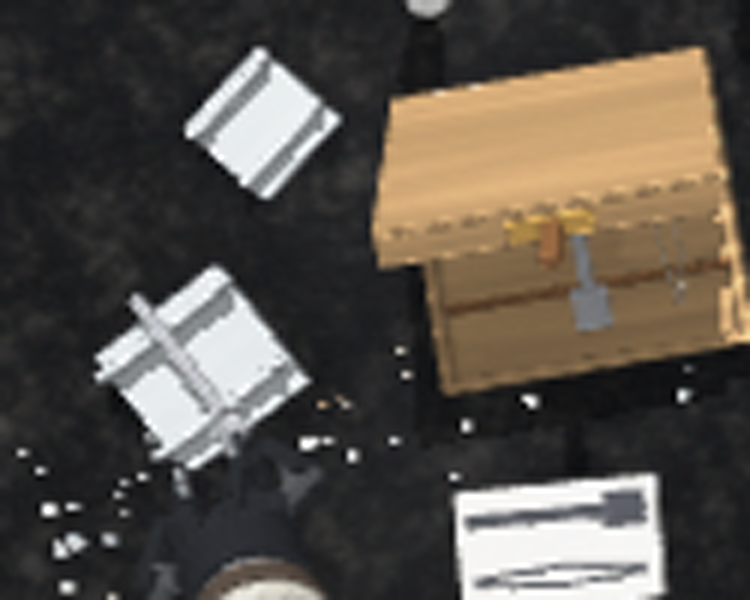

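```bash
python3 - <<'E'
from h import *
from workcell import bot
f=pickle.load(open("side13.pkl","rb"));W=cloud(f)
hi=np.array([.672,.137,.04]);ya=np.radians(8.85);cx=np.array([np.cos(ya),np.sin(ya),0]);cy=np.array([-np.sin(ya),np.cos(ya),0])
L=W-(hi-.095*cx-[0,0,.04]);L=np.stack([L@cx,L@cy,L[...,2]],-1)
q=L[(L[...,2]>.07)&(L[...,2]<.26)&(abs(L[...,0])<.13)&(abs(L[...,1])<.1)]
rng=np.random.default_rng(0);best=None
for _ in range(500):
    s=q[rng.choice(len(q),3,False)];n=np.cross(s[1]-s[0],s[2]-s[0]);n/=np.linalg.norm(n)+1e-12;k=abs((q-s[0])@n)<.004
    if best is None or k.sum()>best.sum():best=k
Q=q[best];n=np.linalg.svd(Q-Q.mean(0))[2][2];print("lid",np.arccos(abs(n[2])))
print(bot.job_done())
E
```

```text
lid 0.950016868096413
the job is handed in; nothing more can be done
None
```

The lid is open to its stop, and the scoop lies across both rails of the larger tool rest. The job was handed in at about 14 s. The near card shows forceps and the spatula, so the scoop was the tool to take out; it lay in the lane at y = +62 mm.

- **Lid:** the last picture puts it at about 0.95 rad, which agrees with the 0.96 rad read from the arm while it pressed at the stop.
- **Scoop:** the depth images put its middle within a few mm of the rest's centre, square to within about 0.03 rad. Its top measures level to about 0.03 rad, though the raised bowl may account for part of that. I did not measure the height of its underside. The gripper let go at the same height as when the scoop lay on the case ribs, with almost no contact force.
- **Other tools and glassware:** the spatula and forceps looked unmoved in the last pictures, as did the measuring glass and bottle. I judged that by eye only. The flask was out of the last crops, but the arm passed well above it. The gripper was clear of everything.

One early lid-angle fit read 0.86 rad because it included points off the lid's flat top; the refit gave 0.95. The two cameras disagreed on positions by about 4 mm, so I used the average for the rest.

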